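Draw the large medal blank out of the cluster and set it in the engraving vise

ROBOT

A 6-joint arm with a two-finger parallel gripper is mounted at the origin on the work surface. World frame = base frame: x ahead of the robot, y to its left, z up, the work surface at z = 0. Lengths are in m, angles in degrees, forces in N, time in s.
With the tool pointing down it reaches from about 0.35 to 0.875 m from the base axis. Payload 4.2 kg.
Tool frame: the origin (TCP) lies midway between the tips of the shut fingers; the grasp point (between the pads) lies 19 mm behind it (r.pinch_z is the distance from the TCP to the grasp point, in m); z points along the fingers, y is the line along which they close (so a half turn about z gives the same grasp; the last joint's range is limited). The gripper opens to 87 mm and grips with 3 to 60 N. Pads are 19 mm wide; open, the fingers measure 117 mm over their backs; the gripper's body (75 mm by 190 mm) begins 51 mm behind the grasp point.
Start: joints at [-52.219, 22.042, 0.453, 0, -68.411, -14.817], TCP at [0.244, -0.575, 0.223] pointing down, gripper open.
Joint ranges: [-179.83, 179.83], [-69.29, 118.12], [-61.27, 80.66], [-181.25, 117.63], [-171.15, -9.14], [-177.46, 177.46]. Speed limits (degrees/s): [159.86, 159.86, 180, 180, 180, 180].

INTERFACE

Orientations are given as a 3x3 rotation matrix whose columns are the frame's x, y, z axes.
In Python, from station import r, imaging, models gives the robot as it stands. The module is installed in compiled form; this text tells all that it offers.
- The arm moves only by the tool apply_moves, never from a script. Its argument "moves" is a list of rows, each a list of 2 entries, a list of its own where there are three numbers: the shift along the tool's x, y, z in m, then the turn about the tool's z in degrees. A call has 1 to 5 rows; each row shifts and turns the commanded pose from where the row before left it, along the tool's axes as they then stand; what a row does not reach is not made up. A row lasts 1/12 s, in which the tool goes at most 41.7 mm and 7.16 degrees, less where a joint would pass 70% of its speed; a pose out of reach is approached as far as the arm can. A call is refused whole if a number of a shift passes 0.0417 or a number of a turn 7.16, either way. A call with a gripper value outside its range is refused whole. "hand" is the finger opening in m, from 0 to 0.087, set as the call begins (left out, the last holds). The fingers move at their own pace and stop on an object; the grip force is fixed at half the most. Time passes only in rows, so rows that do not move let the fingers close. It gives the time, the measured TCP pose, the force, the opening and the grip force at its end, in the units of the state.
- r.sense(): the state, without advancing time (a new reading comes with each control period).
- imaging.capture(name): name is "scene" or "top" or "wrist"; returns a dict with "frame" (420x560x3 uint8, blue, green, red), "intrinsics" (3x3 intrinsics, pixels), "eye" and "orientation" of the camera in the world. Camera axes: x right, y down, z forward; pixel columns grow to the right and rows downward; lengths in m; the calibration is good to about 2 mm. A picture is of the moment at which its call begins. There is no depth.
- r.finish_job(): hands the job in; it is judged then, once.
Trained networks look in a picture, given as the dict that the camera call returned (one of the last four; its "shot" number tells which), for a name from the list of things; names that differ only in an ending like _2 or _b are one class to them, and where a whole thing is asked for, a point or a joint stands for the part that bears it (a point fixed in the world has none). Each returns a list of dicts, best first, with "confidence" (0 to 1); they miss things now and then, are a little off and sometimes report something else, mostly with a low value. They report only what shows in the picture. A call takes as long as a camera call. They do not tell look-alikes from the thing itself.
- models.cut_out(picture, target): "region" (420x560 bool, what is visible of it) and "extent" ([left, top, width, height] as shares, 0 to 1, of the picture: columns of its width, rows of its height, round what is visible of it).
- models.place_of(picture, target): "at" ([column, row] as shares, 0 to 1, of the picture: columns of its width, rows of its height: a listed point, or the origin of a listed thing).
The state is a dict: "time_s": time; "joints": joint angles; "joint_velocities": joint speeds; "effort": joint torques, N m; "tcp_pos": TCP position; "ee_rot": TCP orientation; "wrist_force": force on the tool from outside, world axes, zero at the start; "moment": the same for the moment, N m; "gripper_width": opening from 0.0 (shut) to 1.0 (fully open); "gripper_force": force on a finger pad.
Only numpy, scipy, OpenCV 4.12 (cv2) and the standard library are available. Lean on these libraries where they do the work, as an engineer would, in place of code of your own. Each camera call takes 0.05 s, during which the arm holds its last target. There are 200 camera calls.

TASK

On the sloping steel plate five brass discs lie touching, the large one hemmed in by the four small ones on all but one side. Put the fingertips on top of the large disc and, pressing lightly all the way (its polished face must not bear more than 14 N on the plate), slide it along the plate out through the open side until there is finger room (at least 20 mm) all round it, without disturbing the four small discs. Then pick it up by its edge and lay it gently, flat and fully home, in the round recess on top of the engraver's ball vise and let go, leaving the other tools on the bench alone.

Things in the scene. Friction and masses are not known exactly. Their poses are not given: they have to be found in the camera images.
- plate: Dark steel flattening plate, 280 x 280 mm, on a wooden rest that slopes it by 4 degrees, low edge towards the robot; its middle is 44 to 56 mm above the bench, different each time. Fixed. Origin: centre of its top face; z square to that face, x up the slope. Discs slide on it (friction about 0.45). Rigid: a millimetre too low already bears too hard, so the press must be found and kept by feel.
- big_blank: The large brass disc, 50 mm in diameter, 8 mm thick, flat polished faces, about 130 g, loose, lying flat on the plate near its middle. Origin: centre of its underside; z square to its faces (its yaw means nothing). Rubber fingertips hold its top better than the plate does: a press of about 5 to 7 N carries it along, a lighter one may slip.
- vise: Engraver's ball vise: rubber ring, steel ball, turntable, two jaws, about 125 mm across; on top a round aluminium work holder 80 mm across, its rim 121.5 mm above the bench. Fixed. Stands on the bench to the left or right of the plate (in the other place a steel dapping block, 80 mm high on its wood foot). Origin: centre of its foot; z up.
- nest (a point): Centre of the floor of the round recess in the vise's work holder, 118 mm above the bench. The recess is 54 mm across (the 50 mm disc has 2 mm of play all round) and 3.5 mm deep, with a flat rim 13 mm wide; the disc lies flat on its floor and stands 4.5 mm proud of the rim. z up.
- blank1: One of four small brass discs, 40 mm in diameter, 8 mm thick, about 85 g, loose, lying flat on the plate, its edge touching the large disc. Origin: centre of its underside. They stand about 98, 152, 208 and 262 degrees round the large disc from the open direction, 45 mm between centres: the open side points from the mean of the four centres to the centre of the large disc.
- blank2: One of four small brass discs, 40 mm in diameter, 8 mm thick, about 85 g, loose, lying flat on the plate, its edge touching the large disc. Origin: centre of its underside. They stand about 98, 152, 208 and 262 degrees round the large disc from the open direction, 45 mm between centres: the open side points from the mean of the four centres to the centre of the large disc.
- blank3: One of four small brass discs, 40 mm in diameter, 8 mm thick, about 85 g, loose, lying flat on the plate, its edge touching the large disc. Origin: centre of its underside. They stand about 98, 152, 208 and 262 degrees round the large disc from the open direction, 45 mm between centres: the open side points from the mean of the four centres to the centre of the large disc.
- blank4: One of four small brass discs, 40 mm in diameter, 8 mm thick, about 85 g, loose, lying flat on the plate, its edge touching the large disc. Origin: centre of its underside. They stand about 98, 152, 208 and 262 degrees round the large disc from the open direction, 45 mm between centres: the open side points from the mean of the four centres to the centre of the large disc.
- chasing_hammer: Chasing hammer, 220 mm, lying on the bench on the left. Bystander. Origin: underside, near the middle of its handle.
- punch: Steel dapping punch, 100 mm tall, 23 mm ball on top, standing on the bench. Bystander. Origin: centre of its foot.
- graver: Graver with a short mushroom handle, about 115 mm, lying on the bench on the right. Bystander. Origin: on the bench under the middle of the tool.
- polish_tin: Round tin, 72 mm across, 34 mm high, on the bench. Bystander. Origin: centre of its underside.
Things that resemble listed ones, but are neither listed nor needed, are in the scene too. Leave any pink look-alike of the big_blank alone. Leave any turquoise look-alike of the blank4 alone.

How it is judged:
By the outcome, as a careful person would: the job done as asked, in the order asked, and still so for the second after the job is handed in, with the robot touching nothing.
It also fails if it takes over 67 s, if anything falls off the work surface, if the arm or the gripper's body presses on something with over 40 N, if the wrist force passes 120 N, or if a joint passes its speed limit or range.

## Working session

There is one attempt and no reset: what is moved stays moved. The work goes in short steps, Python scripts to look and compute and a tool call to move; the robot and the scene stay as the last step left them, time stands still between calls to the robot, and variables do not carry over. Pictures are saved under pics/ and viewed, at most 13 in all, crops included, and the job is handed in when it is done.

Besides the shell and the picture viewer there is one more tool, called after "Emit:" by a JSON object that holds its "method" and its "body". apply_moves: Moves the arm, as the interface text tells. Its arguments: {"type":"object","properties":{"moves":{"type":"array"},"hand":{"type":"number"}},"required":["moves"]}

```bash
mkdir -p pics; cat > h.py <<'E'
import numpy as np, cv2
from station import r, imaging, models
def ray(p,uv):
    K=np.array(p["intrinsics"]);R=np.array(p["orientation"])
    d=R@np.linalg.solve(K,[uv[0],uv[1],1.0]);return np.array(p["eye"]),d/np.linalg.norm(d)
def onz(p,uv,z):
    e,d=ray(p,uv);return e+d*(z-e[2])/d[2]
def proj(p,X):
    c=np.array(p["orientation"]).T@(np.array(X)-np.array(p["eye"]));q=np.array(p["intrinsics"])@c;return q[:2]/q[2]
E
python3 - <<'E'
from h import *
s=r.sense();print({k:np.round(v,3).tolist() for k,v in s.items()})
for c in ("top","scene"):
    p=imaging.capture(c);cv2.imwrite(f"pics/{c}0.png",p["frame"])
    print(c,np.round(p["eye"],3),np.round(p["orientation"],3).tolist(),np.round(p["intrinsics"],1).tolist())
    for t in ("big_blank","blank1","nest","vise","plate","polish_tin","punch"):
        print(t,[(round(d["confidence"],2),np.round(np.array(d["at"])*[560,420],1).tolist()) for d in models.place_of(p,t)])
E
```

```text
{'time_s': 0.0, 'joints': [-52.222, 22.092, 0.381, -0.03, -68.41, -14.817], 'joint_velocities': [-0.054, 0.05, -0.038, 0.022, 0.062, 0.02], 'effort': [0.001, -39.066, 18.74, 4.22, 0.011, -0.0], 'tcp_pos': [0.244, -0.575, 0.221], 'ee_rot': [[-0.921, -0.39, -0.001], [-0.39, 0.921, 0.002], [0.0, 0.002, -1.0]], 'wrist_force': [0.715, -0.678, 0.008], 'moment': [0.01, 0.009, 0.054], 'gripper_force': 0.0, 'gripper_width': 1.004}
top [0.56  0.016 1.2  ] [[0.002, -0.999, 0.046], [-1.0, -0.002, 0.005], [-0.005, -0.046, -0.999]] [[396.3, 0.0, 277.6], [0.0, 396.3, 205.3], [0.0, 0.0, 1.0]]
big_blank [(0.71, [267.9, 214.3]), (0.51, [256.5, 157.4])]
blank1 [(0.72, [275.9, 231.3]), (0.72, [200.6, 206.1]), (0.58, [281.8, 223.1]), (0.58, [283.8, 207.7]), (0.47, [266.4, 201.2])]
nest [(0.95, [173.3, 252.0]), (0.65, [275.5, 229.5])]
vise [(0.78, [184.8, 250.0]), (0.45, [112.8, 244.8])]
plate [(0.86, [272.6, 222.6])]
polish_tin [(0.82, [379.5, 166.7])]
punch [(0.52, [185.9, 161.2])]
scene [ 1.464 -0.183  1.312] [[0.237, 0.79, -0.565], [0.971, -0.192, 0.138], [0.001, -0.582, -0.813]] [[474.1, 0.0, 285.6], [0.0, 474.1, 211.0], [0.0, 0.0, 1.0]]
big_blank [(0.65, [287.4, 206.6]), (0.56, [314.1, 261.9])]
blank1 [(0.63, [284.1, 219.1]), (0.53, [280.3, 208.4]), (0.51, [283.0, 199.3]), (0.42, [352.6, 214.9]), (0.4, [297.0, 215.9])]
nest [(0.72, [357.6, 160.9])]
vise [(0.95, [357.2, 177.9])]
plate [(0.86, [285.3, 206.9])]
polish_tin [(0.76, [193.8, 278.1])]
punch [(0.64, [378.6, 239.8])]
```

```bash
python3 - <<'E'
from h import *
a=cv2.imread("pics/top0.png");b=a[130:310,80:400]
cv2.imwrite("pics/topc.png",cv2.resize(b,None,fx=2.5,fy=2.5,interpolation=cv2.INTER_CUBIC))
E
```

```text
(no output)
```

View pics/topc.png

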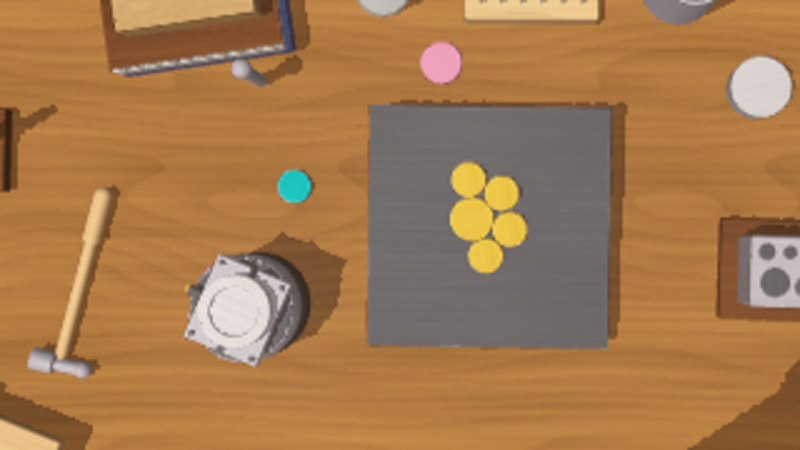

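View pics/scene0.png

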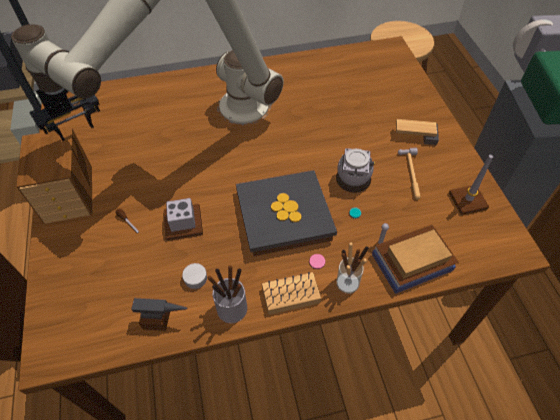

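The top view shows the vise at left (recess centre ≈ px 175,254 in the full frame) and the five brass discs on the plate. The large disc is at ≈ (268,218) and its open side faces left (+y). The pink and turquoise look-alikes lie off the plate.

```bash
cat >> h.py <<'E'
from scipy.optimize import minimize
t4=np.radians(4)
PX=np.array([np.cos(t4),0,np.sin(t4)]);PN=np.array([-np.sin(t4),0,np.cos(t4)]);PY=np.array([0,1.,0])
AN=np.radians([98,152,208,262])
def yellow(f):
    h=cv2.cvtColor(f,cv2.COLOR_BGR2HSV);return cv2.inRange(h,(21,120,120),(34,255,255))
def disc(p,c,rad,S=4):
    a=np.linspace(0,2*np.pi,60);pts=[]
    for hh in (0,.008):
        for q in a: pts.append(proj(p,c+rad*(np.cos(q)*PX+np.sin(q)*PY)+hh*PN))
    hl=cv2.convexHull(np.float32(pts));return hl
def render(p,discs,S=4):
    m=np.zeros((420*S,560*S),np.uint8)
    for c,rad in discs: cv2.fillConvexPoly(m,np.int32(np.round((disc(p,c,rad)+.5)*S*16-8)),255,shift=4)
    return cv2.resize(m,(560,420),interpolation=cv2.INTER_AREA)
def cluster(v):
    c=np.array(v[:3]);return [(c,.025)]+[(c+.045*(np.cos(v[3]+a)*PX+np.sin(v[3]+a)*PY),.020) for a in AN]
E
python3 - <<'E'
from h import *
ps=[imaging.capture("top"),imaging.capture("scene")]
ms=[]
for p in ps:
    m=yellow(p["frame"]);n,l,st,_=cv2.connectedComponentsWithStats(m)
    u=proj(p,[.53,.04,.05]);k=np.zeros_like(m);cv2.circle(k,tuple(int(x) for x in u),40,255,-1);ms.append(m&k);print(int((ms[-1]>0).sum()))
def cost(v,use=(0,1)):
    return sum(np.abs(render(ps[i],cluster(v)).astype(float)-ms[i]).sum()/ms[i].sum() for i in use)
for z in (.045,.05,.055):
    best=minimize(lambda q:cost([q[0],q[1],q[2],q[3]]),[.53,.04,z,1.6],method="Nelder-Mead",options=dict(initial_simplex=[[.53,.04,z,1.6],[.54,.04,z,1.6],[.53,.05,z,1.6],[.53,.04,z+.006,1.6],[.53,.04,z,1.8]],maxiter=300))
    print(best.x.round(4),round(best.fun,3),[round(cost(best.x,(i,)),3) for i in (0,1)])
# vise nest + plate
for p in ps:
    for t,z in (("nest",.118),("vise",0.)):
        for d in models.place_of(p,t)[:1]: print(t,d["confidence"],onz(p,np.array(d["at"])*[560,420],z).round(4))
    d=models.cut_out(p,"plate")[0];c=max(cv2.findContours(d["region"].astype(np.uint8),0,2)[0],key=cv2.contourArea)
    print("plate",np.array([onz(p,u,.05)[:2] for u in cv2.boxPoints(cv2.minAreaRect(c))]).round(3).tolist())
a=ps[0]["frame"].copy()
E
```

```text
834
215
[0.5789 0.0488 0.0468 1.7839] 1.85 [np.float64(0.074), np.float64(1.777)]
[0.5784 0.0488 0.0516 1.7874] 1.84 [np.float64(0.078), np.float64(1.762)]
[0.5783 0.0484 0.0454 1.7964] 1.86 [np.float64(0.075), np.float64(1.785)]
nest 0.74 [0.4755 0.303  0.118 ]
vise 0.92 [0.4715 0.3055 0.    ]
plate [[0.432, 0.171], [0.712, 0.168], [0.707, -0.114], [0.428, -0.108]]
nest 0.87 [0.4827 0.2966 0.118 ]
vise 0.98 [0.4593 0.3143 0.    ]
plate [[0.438, -0.107], [0.433, 0.206], [0.733, 0.166], [0.73, -0.115]]
```

```bash
python3 - <<'E'
from h import *
ps=[imaging.capture("top"),imaging.capture("scene")]
ms=[]
for p in ps:
    m=yellow(p["frame"])
    u=proj(p,[.578,.04,.05]);k=np.zeros_like(m);cv2.circle(k,tuple(int(x) for x in u),40,255,-1);ms.append(m&k);print(int((ms[-1]>0).sum()))
def cost(v,use=(0,1)):
    return sum(np.abs(render(ps[i],cluster(v)).astype(float)-ms[i]).sum()/ms[i].sum() for i in use)
for z in (.045,.05,.055):
    i0=np.array([.578,.0488,z,1.79]);best=minimize(cost,i0,method="Nelder-Mead",options=dict(initial_simplex=np.vstack([i0,i0+np.diag([.005,.005,.005,.1])]),maxiter=300))
    print(best.x.round(4),round(best.fun,3),[round(cost(best.x,(i,)),3) for i in (0,1)])
print(np.degrees(best.x[3]))
w=imaging.capture("wrist");s=r.sense();R=np.array(s["ee_rot"]);print("cam in tool",(R.T@(np.array(w["eye"])-s["tcp_pos"])).round(4),(R.T@np.array(w["orientation"])).round(3).tolist(),np.round(w["intrinsics"],1).tolist())
E
```

```text
830
219
[0.5782 0.0488 0.0531 1.7846] 1.793 [np.float64(0.083), np.float64(1.71)]
[0.5783 0.0486 0.052  1.7921] 1.79 [np.float64(0.08), np.float64(1.71)]
[0.5784 0.0485 0.0536 1.7876] 1.792 [np.float64(0.079), np.float64(1.714)]
102.42297258509488
cam in tool [ 7.060e-02  1.000e-04 -1.622e-01] [[-0.0, -0.965, -0.262], [1.0, -0.0, 0.001], [-0.001, -0.262, 0.965]] [[313.1, 0.0, 275.6], [0.0, 313.1, 211.3], [0.0, 0.0, 1.0]]
```

Emit:
{"method": "apply_moves", "body": {"moves": [[[0,0,0],5.75],[[0,0,0],5.75],[[0,0,0],5.75],[[0,0,0],5.75],[[0,0,0],0]], "hand": 0}}

```text
time_s: 1.77
tcp_pos: [0.2439, -0.5754, 0.2225]
ee_rot: [[-1.0, 0.002, -0.0], [0.002, 1.0, 0.0], [0.0, 0.0, -1.0]]
wrist_force: [-0.8, 0.6, 0.1]
gripper_width: 0.708
gripper_force: 0.0
```

Emit:
{"method": "apply_moves", "body": {"moves": [[[-0.018,0.034,0],0],[[-0.018,0.034,0],0],[[-0.018,0.034,0],0],[[-0.018,0.034,0],0],[[-0.018,0.034,0],0]]}}

```text
time_s: 2.18
tcp_pos: [0.3344, -0.404, 0.2227]
ee_rot: [[-1.0, -0.002, 0.0], [-0.002, 1.0, -0.0], [-0.0, -0.0, -1.0]]
wrist_force: [1.2, 0.3, 0.3]
gripper_width: 0.325
gripper_force: 0.0
```

Emit:
{"method": "apply_moves", "body": {"moves": [[[-0.018,0.034,0],0],[[-0.018,0.034,0],0],[[-0.018,0.034,0],0],[[-0.018,0.034,0],0],[[-0.018,0.034,0],0]]}}

```text
time_s: 2.6
tcp_pos: [0.4247, -0.2338, 0.223]
ee_rot: [[-1.0, -0.002, 0.001], [-0.002, 1.0, -0.0], [-0.001, -0.0, -1.0]]
wrist_force: [0.1, 0.5, 0.2]
gripper_width: 0.017
gripper_force: 0.0
```

Emit:
{"method": "apply_moves", "body": {"moves": [[[-0.018,0.034,0],0],[[-0.018,0.034,0],0],[[-0.018,0.034,0],0],[[-0.018,0.034,0],0],[[-0.018,0.034,0],0]]}}

```text
time_s: 3.02
tcp_pos: [0.5148, -0.0637, 0.223]
ee_rot: [[-1.0, -0.003, 0.001], [-0.003, 1.0, 0.0], [-0.001, 0.0, -1.0]]
wrist_force: [0.5, 0.6, 0.3]
gripper_width: 0.003
gripper_force: 0.0
```

Emit:
{"method": "apply_moves", "body": {"moves": [[[-0.018,0.034,0],0],[[-0.018,0.034,0],0],[[-0.018,0.034,0],0],[[0,0,0],0],[[0,0,0],0]]}}

```text
time_s: 3.43
tcp_pos: [0.5688, 0.0382, 0.222]
ee_rot: [[-1.0, -0.005, -0.001], [-0.005, 1.0, -0.0], [0.001, -0.0, -1.0]]
wrist_force: [-0.3, -0.2, 0.2]
gripper_width: 0.005
gripper_force: 0.0
```

```bash
python3 - <<'E'
from h import *
w=imaging.capture("wrist");f=w["frame"];cv2.imwrite("pics/w1.png",f)
for t in ("big_blank","blank1","plate"):
    print(t,[(round(d["confidence"],2),np.round(np.array(d["at"])*[560,420],1).tolist()) for d in models.place_of(w,t)])
print(proj(w,[.578,.0488,.052]),proj(w,r.sense()["tcp_pos"]))
m=yellow(f);print((m>0).sum())
E
```

```text
big_blank [(0.85, [289.3, 205.1])]
blank1 [(0.92, [246.1, 194.3]), (0.78, [255.2, 229.1]), (0.71, [454.2, 224.8]), (0.68, [269.7, 160.3]), (0.63, [294.0, 244.9])]
plate [(0.87, [265.4, 193.1])]
[284.69451863 202.48954056] [269.60893457 256.19836932]
2277
```

View pics/w1.png

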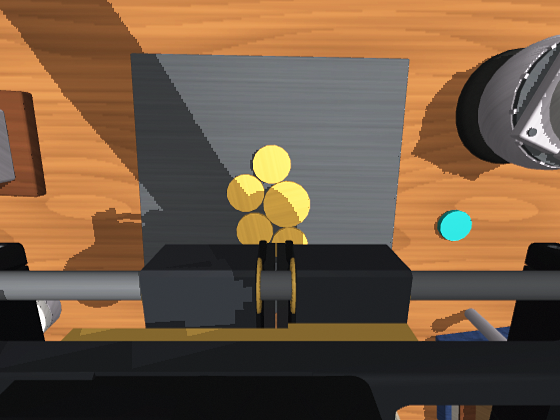

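The wrist view shows the large disc at (288,204) and small ones at (271,163), (246,192), (255,229) and (290,243, partly hidden by the gripper). The open side faces right and slightly up, i.e. +y and towards the robot.

```bash
python3 - <<'E'
from h import *
def ym(f):
    b,g,rr=[f[...,i].astype(int) for i in range(3)];return (((rr+g)/2-b>45)&(rr-g<75)&(g>b*1.6)).astype(np.uint8)*255
ps=[imaging.capture("wrist"),imaging.capture("top")];ms=[];ks=[]
for i,p in enumerate(ps):
    k=np.zeros((420,560),np.uint8)
    u=proj(p,[.578,.04,.05]);cv2.circle(k,tuple(int(x) for x in u),75 if i==0 else 38,255,-1)
    if i==0: k[238:]=0
    m=ym(p["frame"])&k; ms.append(m.astype(float));ks.append(k);print((m>0).sum())
    if i==0: cv2.imwrite("pics/m.png",np.hstack([m[100:260,150:400],p["frame"][100:260,150:400,1]]))
def cost(v,use):
    return sum(np.abs((render(ps[i],cluster(v))&ks[i]).astype(float)-ms[i]).sum()/ms[i].sum() for i in use)
for use in ((0,),):
  for z in (.047,.053):
    i0=np.array([.578,.0488,z,1.79]);best=minimize(cost,i0,args=(use,),method="Nelder-Mead",options=dict(initial_simplex=np.vstack([i0,i0+np.diag([.005,.005,.005,.1])]),maxiter=300))
    print(use,best.x.round(4),round(best.fun,3))
d=models.cut_out(ps[0],"plate")[0]["region"].astype(np.uint8)
# plate left/right/top edges
g=ps[0]["frame"];
E
```

```text
4939
0
(0,) [0.579  0.05   0.0506 1.7931] 0.04
(0,) [0.5787 0.0501 0.0513 1.7951] 0.04
```

View pics/m.png

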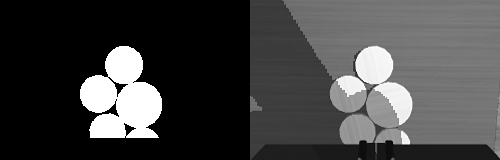

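Emit:
{"method": "apply_moves", "body": {"moves": [[[-0.0042,0.0118,0.03],0.3],[[0,0,0.038],0],[[0,0,0.038],0],[[0,0,0.03],0],[[0,0,0.015],0]]}}

```text
time_s: 4.2
tcp_pos: [0.5697, 0.0468, 0.0677]
ee_rot: [[-1.0, 0.007, -0.006], [0.007, 1.0, -0.001], [0.006, -0.002, -1.0]]
wrist_force: [0.1, -0.5, -0.2]
gripper_width: 0.006
gripper_force: 0.0
```

Emit:
{"method": "apply_moves", "body": {"moves": [[[0,0,0.004],0],[[0,0,0.002],0],[[0,0,0],0],[[0,0,0],0],[[0,0,0],0]]}}

```text
time_s: 4.62
tcp_pos: [0.5735, 0.0484, 0.0673]
ee_rot: [[-1.0, 0.006, 0.003], [0.006, 1.0, 0.001], [-0.003, 0.001, -1.0]]
wrist_force: [-0.0, 0.0, 0.1]
gripper_width: 0.007
gripper_force: 0.0
```

Emit:
{"method": "apply_moves", "body": {"moves": [[[0,0.0012,0.001],0],[[0,0,0.001],0],[[0,0,0],0]]}}

```text
time_s: 4.87
tcp_pos: [0.5725, 0.0495, 0.0639]
ee_rot: [[-1.0, 0.006, 0.001], [0.006, 1.0, 0.0], [-0.001, 0.0, -1.0]]
wrist_force: [-0.0, -0.5, 0.5]
gripper_width: 0.004
gripper_force: 0.0
```

Emit:
{"method": "apply_moves", "body": {"moves": [[[0,0,0.0005],0],[[0,0,0.0005],0],[[0,0,0],0]]}}

```text
time_s: 5.12
tcp_pos: [0.5724, 0.0494, 0.0624]
ee_rot: [[-1.0, 0.006, -0.0], [0.006, 1.0, -0.0], [0.0, -0.0, -1.0]]
wrist_force: [-1.1, 0.4, -0.4]
gripper_width: 0.006
gripper_force: 0.0
```

Emit:
{"method": "apply_moves", "body": {"moves": [[[0,0,0.0003],0],[[0,0,0.0002],0],[[0,0,0],0],[[0,0,0],0]]}}

```text
time_s: 5.45
tcp_pos: [0.5725, 0.0493, 0.062]
ee_rot: [[-1.0, 0.006, -0.0], [0.006, 1.0, -0.0], [0.0, -0.0, -1.0]]
wrist_force: [-0.5, 0.7, -0.7]
gripper_width: 0.004
gripper_force: 0.0
```

Emit:
{"method": "apply_moves", "body": {"moves": [[[0,0,0.0003],0],[[0,0,0.0002],0],[[0,0,0],0],[[0,0,0],0]]}}

```text
time_s: 5.78
tcp_pos: [0.5725, 0.0493, 0.0617]
ee_rot: [[-1.0, 0.006, 0.0], [0.006, 1.0, 0.0], [-0.0, 0.0, -1.0]]
wrist_force: [-0.5, -0.0, 1.9]
gripper_width: 0.007
gripper_force: 0.7
```

Emit:
{"method": "apply_moves", "body": {"moves": [[[0,0,0.0001],0],[[0,0,0],0],[[0,0,0],0]]}}

```text
time_s: 6.03
tcp_pos: [0.5725, 0.0494, 0.0617]
ee_rot: [[-1.0, 0.006, 0.0], [0.006, 1.0, 0.0], [-0.0, 0.0, -1.0]]
wrist_force: [-1.2, -0.7, 2.4]
gripper_width: 0.008
gripper_force: 1.3
```

Emit:
{"method": "apply_moves", "body": {"moves": [[[0,0,0.0002],0],[[0,0,0],0],[[0,0,0],0]]}}

```text
time_s: 6.28
tcp_pos: [0.5726, 0.0494, 0.0616]
ee_rot: [[-1.0, 0.006, 0.0], [0.006, 1.0, -0.0], [-0.0, -0.0, -1.0]]
wrist_force: [-2.3, 0.3, 6.2]
gripper_width: 0.003
gripper_force: 2.4
```

Emit:
{"method": "apply_moves", "body": {"moves": [[[0.00012,0.0005,1e-05],0],[[0.00024,0.001,1.5e-05],0],[[0.00034,0.0015,2.5e-05],0],[[0,0,0],0]]}}

```text
time_s: 6.62
tcp_pos: [0.5722, 0.0523, 0.0615]
ee_rot: [[-1.0, 0.006, 0.001], [0.006, 1.0, -0.0], [-0.001, -0.0, -1.0]]
wrist_force: [-0.1, -2.4, 5.2]
gripper_width: 0.004
gripper_force: 2.6
```

Emit:
{"method": "apply_moves", "body": {"moves": [[[0.00034,0.0015,4e-05],0],[[0.00034,0.0015,4e-05],0],[[0.00034,0.0015,2.5e-05],0],[[0.00034,0.0015,2.5e-05],0]]}}

```text
time_s: 6.95
tcp_pos: [0.5711, 0.0583, 0.0615]
ee_rot: [[-1.0, 0.006, 0.001], [0.006, 1.0, -0.0], [-0.001, -0.0, -1.0]]
wrist_force: [-0.9, -2.7, 4.7]
gripper_width: 0.009
gripper_force: 2.5
```

```bash
python3 - <<'E'
from h import *
w=imaging.capture("wrist");f=w["frame"];s=r.sense();print(np.round(s["wrist_force"],1),np.round(s["tcp_pos"],4))
cv2.imwrite("pics/w2.png",cv2.resize(f[80:300,150:430],None,fx=2.5,fy=2.5))
E
```

```text
[-0.4 -1.8  5. ] [0.571  0.0585 0.0615]
```

View pics/w2.png

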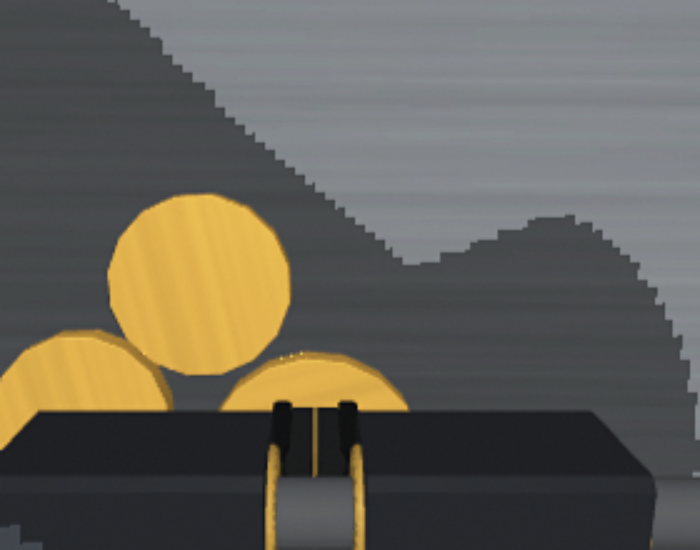

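The large disc (crop 314,400) stays centred under the fingers and has moved away from its neighbours, so it is being carried along. I'll continue.

Emit:
{"method": "apply_moves", "body": {"moves": [[[0.00045,0.00195,6e-05],0],[[0.00045,0.00195,5e-05],0],[[0.00045,0.00195,4e-05],0],[[0.00045,0.00195,3e-05],0],[[0.00045,0.00195,3e-05],0]]}}

```text
time_s: 7.42
tcp_pos: [0.5689, 0.0681, 0.0613]
ee_rot: [[-1.0, 0.006, 0.001], [0.006, 1.0, -0.0], [-0.001, -0.0, -1.0]]
wrist_force: [-1.2, -2.2, 5.5]
gripper_width: 0.01
gripper_force: 2.6
```

Emit:
{"method": "apply_moves", "body": {"moves": [[[0.00045,0.00195,4e-05],0],[[0.00045,0.00195,4e-05],0],[[0.00045,0.00195,4e-05],0],[[0.00045,0.00195,3e-05],0],[[0.00045,0.00195,3e-05],0]]}}

```text
time_s: 7.83
tcp_pos: [0.5667, 0.0779, 0.0612]
ee_rot: [[-1.0, 0.006, 0.001], [0.006, 1.0, -0.0], [-0.001, -0.0, -1.0]]
wrist_force: [-0.2, -3.4, 5.8]
gripper_width: 0.005
gripper_force: 2.7
```

Emit:
{"method": "apply_moves", "body": {"moves": [[[0.00045,0.00195,3e-05],0],[[0.00045,0.00195,3e-05],0],[[0.00045,0.00195,3e-05],0],[[0.00045,0.00195,3e-05],0],[[0.00045,0.00195,3e-05],0]]}}

```text
time_s: 8.25
tcp_pos: [0.5645, 0.0877, 0.061]
ee_rot: [[-1.0, 0.006, 0.001], [0.006, 1.0, -0.0], [-0.001, -0.0, -1.0]]
wrist_force: [0.4, -3.2, 5.3]
gripper_width: 0.006
gripper_force: 2.7
```

Emit:
{"method": "apply_moves", "body": {"moves": [[[0.00045,0.00195,4e-05],0],[[0.00045,0.00195,4e-05],0],[[0.00045,0.00195,3e-05],0],[[0.00045,0.00195,3e-05],0],[[0.00045,0.00195,3e-05],0]]}}

```text
time_s: 8.67
tcp_pos: [0.5623, 0.0974, 0.0608]
ee_rot: [[-1.0, 0.006, 0.001], [0.006, 1.0, -0.0], [-0.001, -0.0, -1.0]]
wrist_force: [-0.4, -2.4, 4.7]
gripper_width: 0.008
gripper_force: 2.7
```

Emit:
{"method": "apply_moves", "body": {"moves": [[[0.00045,0.00195,6e-05],0],[[0.00045,0.00195,5e-05],0],[[0.00045,0.00195,3e-05],0],[[0.00045,0.00195,3e-05],0],[[0.00045,0.00195,3e-05],0]]}}

```text
time_s: 9.08
tcp_pos: [0.5601, 0.1072, 0.0607]
ee_rot: [[-1.0, 0.006, 0.001], [0.006, 1.0, -0.0], [-0.001, -0.0, -1.0]]
wrist_force: [-0.2, -2.9, 5.5]
gripper_width: 0.003
gripper_force: 2.8
```

Emit:
{"method": "apply_moves", "body": {"moves": [[[0,0,-0.0005],0],[[0,0,-0.003],0],[[0,0,-0.02],0],[[-0.01,0,-0.04],0],[[-0.01,0,-0.04],0]]}}

```text
time_s: 9.5
tcp_pos: [0.5778, 0.1068, 0.1628]
ee_rot: [[-1.0, 0.006, -0.006], [0.006, 1.0, -0.002], [0.006, -0.002, -1.0]]
wrist_force: [1.1, 1.6, 0.3]
gripper_width: 0.003
gripper_force: 0.0
```

Emit:
{"method": "apply_moves", "body": {"moves": [[[-0.01,0,-0.035],0],[[0,0,-0.01],0],[[0,0,0],0],[[0,0,0],0],[[0,0,0],0]], "hand": 0.066}}

```text
time_s: 9.92
tcp_pos: [0.588, 0.1069, 0.2064]
ee_rot: [[-1.0, 0.006, -0.004], [0.006, 1.0, -0.001], [0.004, -0.001, -1.0]]
wrist_force: [-0.6, 0.6, -0.5]
gripper_width: 0.3
gripper_force: 0.0
```

```bash
cat >> h.py <<'E'
def ym(f):
    b,g,rr=[f[...,i].astype(int) for i in range(3)];return (((rr+g)/2-b>45)&(rr-g<75)&(g>b*1.6)).astype(np.uint8)*255
E
python3 - <<'E'
from h import *
ps=[imaging.capture("wrist"),imaging.capture("top")]
s=r.sense();print(np.round(s["wrist_force"],1),np.round(s["tcp_pos"],4))
p=ps[0];cv2.imwrite("pics/w3.png",p["frame"])
m=ym(p["frame"]);k=np.zeros_like(m);u=proj(p,[.565,.108,.054]);cv2.circle(k,tuple(int(x) for x in u),38,255,-1);k[236:]=0;m=(m&k).astype(float);print(u,(m>0).sum())
def f(v):
    c=np.array([v[0],v[1],.0533+(v[0]-.579)*np.tan(t4)]);return np.abs((render(p,[(c,.025)])&k).astype(float)-m).sum()/m.sum()
i0=np.array([.565,.108]);b=minimize(f,i0,method="Nelder-Mead",options=dict(initial_simplex=[i0,i0+[.004,0],i0+[0,.004]]));print(b.x.round(4),b.fun)
for p in ps: print([(round(d["confidence"],2),onz(p,np.array(d["at"])*[560,420],.118).round(4).tolist()) for d in models.place_of(p,"nest")])
E
```

```text
[ 0.3 -0.2  0.8] [0.5882 0.1067 0.2064]
[275.99055113 176.02026145] 1960
[0.566  0.1073] 0.032871148459383756
[(0.76, [0.4752, 0.3067, 0.118])]
[(0.64, [0.4855, 0.3077, 0.118])]
```

View pics/w3.png

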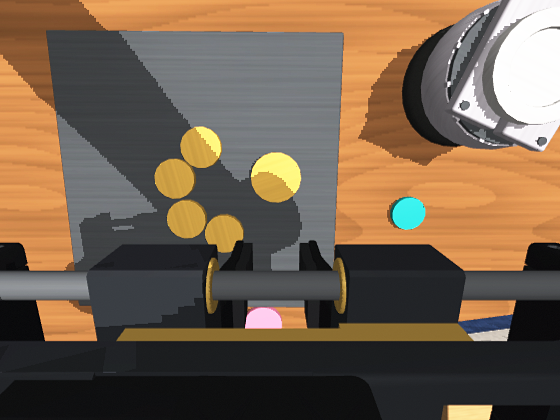

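Emit:
{"method": "apply_moves", "body": {"moves": [[[0.0111,0.0003,0.03],0],[[0.0111,0.0002,0.03],0],[[0,0,0.03],0],[[0,0,0.025],0],[[0,0,0.0144],0]]}}

```text
time_s: 10.53
tcp_pos: [0.5649, 0.1068, 0.0756]
ee_rot: [[-1.0, 0.006, -0.006], [0.006, 1.0, -0.002], [0.006, -0.002, -1.0]]
wrist_force: [0.9, -0.2, 0.8]
gripper_width: 0.742
gripper_force: 0.0
```

Emit:
{"method": "apply_moves", "body": {"moves": [[[0,0,0.005],0],[[0,0,0],0],[[0,0,0],0],[[0,0,0],0],[[0,0,0],0]]}}

```text
time_s: 10.95
tcp_pos: [0.5682, 0.108, 0.0756]
ee_rot: [[-1.0, 0.006, 0.002], [0.006, 1.0, 0.001], [-0.002, 0.001, -1.0]]
wrist_force: [-0.6, -0.4, 0.1]
gripper_width: 0.758
gripper_force: 0.0
```

Emit:
{"method": "apply_moves", "body": {"moves": [[[0.0015,-0.0007,0.006],0],[[0,0,0.005],0],[[0,0,0.003],0],[[0,0,0],0],[[0,0,0],0]]}}

```text
time_s: 11.37
tcp_pos: [0.5656, 0.1068, 0.0599]
ee_rot: [[-1.0, 0.006, -0.001], [0.006, 1.0, -0.0], [0.001, -0.0, -1.0]]
wrist_force: [0.8, -0.1, 0.5]
gripper_width: 0.753
gripper_force: 0.0
```

Emit:
{"method": "apply_moves", "body": {"moves": [[[0,0,0],0],[[0,0,0],0],[[0,0,0],0],[[0,0,0],0]]}}

```text
time_s: 11.7
tcp_pos: [0.5659, 0.107, 0.0604]
ee_rot: [[-1.0, 0.006, 0.0], [0.006, 1.0, 0.0], [-0.0, 0.0, -1.0]]
wrist_force: [-0.5, -0.3, -0.6]
gripper_width: 0.757
gripper_force: 0.0
```

Emit:
{"method": "apply_moves", "body": {"moves": [[[0,0,0.0018],0],[[0,0,0.0015],0],[[0,0,0],0],[[0,0,0],0],[[0,0,0],0]]}}

```text
time_s: 12.12
tcp_pos: [0.5658, 0.1069, 0.0569]
ee_rot: [[-1.0, 0.006, -0.0], [0.006, 1.0, -0.0], [0.0, -0.0, -1.0]]
wrist_force: [-0.0, 1.2, -0.7]
gripper_width: 0.756
gripper_force: 0.0
```

Emit:
{"method": "apply_moves", "body": {"moves": [[[0,0,0],0],[[0,0,0],0],[[0,0,0],0],[[0,0,0],0],[[0,0,0],0]], "hand": 0.045}}

```text
time_s: 12.53
tcp_pos: [0.5658, 0.1069, 0.057]
ee_rot: [[-1.0, 0.006, 0.0], [0.006, 1.0, 0.0], [-0.0, 0.0, -1.0]]
wrist_force: [0.9, -0.1, -0.4]
gripper_width: 0.554
gripper_force: 30.0
```

Emit:
{"method": "apply_moves", "body": {"moves": [[[0,0,0],0],[[0,0,0],0],[[0,0,0],0],[[0,0,0],0]]}}

```text
time_s: 12.87
tcp_pos: [0.5658, 0.107, 0.057]
ee_rot: [[-1.0, 0.006, 0.0], [0.006, 1.0, 0.0], [-0.0, 0.0, -1.0]]
wrist_force: [-0.8, 0.0, 0.4]
gripper_width: 0.55
gripper_force: 30.0
```

Emit:
{"method": "apply_moves", "body": {"moves": [[[0,0,-0.001],0],[[0,0,-0.004],0],[[0,0,-0.01],0],[[0,0,-0.02],0],[[0,0,-0.025],0]]}}

```text
time_s: 13.28
tcp_pos: [0.5646, 0.1065, 0.1167]
ee_rot: [[-1.0, 0.006, -0.004], [0.006, 1.0, -0.002], [0.004, -0.002, -1.0]]
wrist_force: [0.9, 0.3, -1.0]
gripper_width: 0.556
gripper_force: 30.0
```

Emit:
{"method": "apply_moves", "body": {"moves": [[[0,0,-0.025],0],[[0,0,-0.025],0],[[0,0,-0.015],0],[[0,0,0],0],[[0,0,0],0]]}}

```text
time_s: 13.7
tcp_pos: [0.5659, 0.1071, 0.1831]
ee_rot: [[-1.0, 0.006, 0.002], [0.006, 1.0, 0.002], [-0.002, 0.002, -1.0]]
wrist_force: [-0.1, 0.7, -1.7]
gripper_width: 0.556
gripper_force: 30.0
```

```bash
python3 - <<'E'
from h import *
ps=[imaging.capture("wrist"),imaging.capture("top"),imaging.capture("scene")]
s=r.sense();print(np.round(s["wrist_force"],1),np.round(s["tcp_pos"],4),s["gripper_width"],s["gripper_force"])
cv2.imwrite("pics/w4.png",ps[0]["frame"])
for p in ps: print([(round(d["confidence"],2),onz(p,np.array(d["at"])*[560,420],.118).round(4).tolist()) for d in models.place_of(p,"nest")])
E
```

```text
[-0.9  0.7 -1.1] [0.5647 0.1066 0.1805] 0.5502197190960002 29.999663829803467
[]
[]
[(0.61, [0.4889, 0.2973, 0.118])]
```

View pics/w4.png

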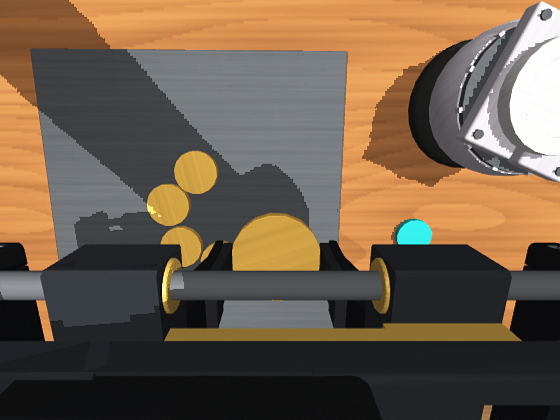

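The disc is held (≈ 275,245) and well clear of the plate, and the small discs are undisturbed. Next I'll go towards the vise and measure the nest close up.

Emit:
{"method": "apply_moves", "body": {"moves": [[[0.0042,0.02,-0.005],0],[[0.0042,0.034,-0.005],0],[[0.0042,0.034,-0.005],0],[[0.0042,0.034,-0.005],0],[[0.0042,0.034,0],0]]}}

```text
time_s: 14.42
tcp_pos: [0.5458, 0.2646, 0.2025]
ee_rot: [[-1.0, 0.006, 0.001], [0.006, 1.0, 0.0], [-0.001, 0.0, -1.0]]
wrist_force: [0.6, 0.0, -1.0]
gripper_width: 0.552
gripper_force: 30.0
```

Emit:
{"method": "apply_moves", "body": {"moves": [[[0.0042,0.028,0],0],[[0,0.012,0],0],[[0,0,0],0],[[0,0,0],0],[[0,0,0],0]]}}

```text
time_s: 14.83
tcp_pos: [0.5417, 0.3021, 0.2014]
ee_rot: [[-1.0, 0.007, -0.001], [0.007, 1.0, -0.001], [0.001, -0.001, -1.0]]
wrist_force: [-0.3, -0.5, -1.3]
gripper_width: 0.55
gripper_force: 30.0
```

Emit:
{"method": "apply_moves", "body": {"moves": [[[0,0,0],0],[[0,0,0],0],[[0,0,0],0]]}}

```text
time_s: 15.08
tcp_pos: [0.542, 0.3021, 0.2022]
ee_rot: [[-1.0, 0.007, 0.0], [0.007, 1.0, 0.0], [-0.0, 0.0, -1.0]]
wrist_force: [0.5, 0.3, -1.2]
gripper_width: 0.551
gripper_force: 30.0
```

```bash
python3 - <<'E'
from h import *
p=imaging.capture("wrist")
s=r.sense();print(np.round(s["wrist_force"],1),np.round(s["tcp_pos"],4),np.round(s["ee_rot"],4).tolist())
cv2.imwrite("pics/w5.png",p["frame"])
print([(round(d["confidence"],2),onz(p,np.array(d["at"])*[560,420],.118).round(4).tolist(),np.array(d["at"])*[560,420]) for d in models.place_of(p,"nest")])
E
```

```text
[ 0.1  0.3 -0.6] [0.542  0.3023 0.2021] [[-1.0, 0.0069, 0.0001], [0.0069, 1.0, 0.0001], [-0.0001, 0.0001, -1.0]]
[(0.98, [0.4764, 0.3075, 0.118], array([281.12 , 133.308]))]
```

View pics/w5.png

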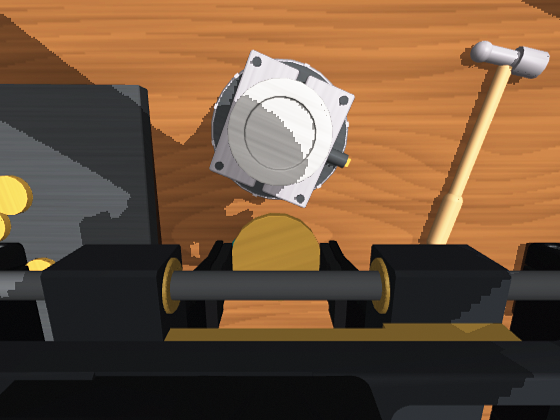

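The recess ring is at ≈ (280,132), with the work holder round it and the held disc's arc at (276,213). I'll fit both precisely.

```bash
python3 - <<'E'
from h import *
from scipy.ndimage import map_coordinates,gaussian_filter
p=imaging.capture("wrist");s=r.sense();T=np.array(s["tcp_pos"])
g=cv2.cvtColor(p["frame"],cv2.COLOR_BGR2GRAY).astype(float)
gm=np.hypot(cv2.Scharr(gaussian_filter(g,.7),-1,1,0),cv2.Scharr(gaussian_filter(g,.7),-1,0,1));gm=np.minimum(gm,800)
a=np.linspace(0,2*np.pi,240)
def sc(x,y,rad,z):
    u=np.array([proj(p,[x+rad*np.cos(q),y+rad*np.sin(q),z]) for q in a]);return map_coordinates(gm,[u[:,1],u[:,0]],order=1).mean()
for name,rad,z in (("outer",.040,.1215),("recess",.027,.1215),("floor",.027,.118)):
    best=max((sc(x,y,rad,z),x,y) for x in np.arange(.466,.490,.0006) for y in np.arange(.296,.318,.0006))
    print(name,np.round(best,4))
# held disc
m=ym(p["frame"]);k=np.zeros_like(m);k[190:240,222:332]=255;m=(m&k).astype(float);print((m>0).sum())
for nm,n in (("flat",0),("tilt",t4)):
    import h
    h.PX=np.array([np.cos(n),0,np.sin(n)]);h.PN=np.array([-np.sin(n),0,np.cos(n)])
    f=lambda v:np.abs((h.render(p,[(np.array([v[0],v[1],T[2]-.0045]),.025)])&k).astype(float)-m).sum()/m.sum()
    i0=T[:2];b=minimize(f,i0,method="Nelder-Mead",options=dict(initial_simplex=[i0,i0+[.004,0],i0+[0,.004]]));print(nm,b.x.round(4),b.fun,T.round(4))
E
```

```text
outer [3.224331e+02 4.762000e-01 3.074000e-01]
recess [5.253018e+02 4.768000e-01 3.074000e-01]
floor [5.526473e+02 4.768000e-01 3.074000e-01]
4713
flat [0.5158 0.3076] 0.3520941243036574 [0.5419 0.3026 0.2021]
tilt [0.5159 0.3076] 0.3502494144273453 [0.5419 0.3026 0.2021]
```

```bash
python3 - <<'E'
from h import *
from scipy.ndimage import map_coordinates,gaussian_filter
p=imaging.capture("wrist");s=r.sense();T=np.array(s["tcp_pos"])
g=p["frame"].astype(float)
gm=sum(np.hypot(cv2.Scharr(gaussian_filter(g[...,i],.7),-1,1,0),cv2.Scharr(gaussian_filter(g[...,i],.7),-1,0,1)) for i in range(3));gm=np.minimum(gm,1500)
a=np.linspace(np.pi*.6,np.pi*1.4,120)
for tilt in (0,t4):
  for dz in (.0035,-.0045):
    best=[]
    for x in np.arange(.532,.552,.0005):
      for y in np.arange(.294,.312,.0005):
        u=np.array([proj(p,[x+.025*np.cos(q)*np.cos(tilt),y+.025*np.sin(q),T[2]+dz+.025*np.cos(q)*np.sin(tilt)]) for q in a]);u=u[u[:,1]<240]
        best.append((map_coordinates(gm,[u[:,1],u[:,0]],order=1).mean(),x-T[0],y-T[1]))
    print(round(tilt,2),dz,np.round(max(best),4))
E
```

```text
0 0.0035 [ 1.2161902e+03 -3.0000000e-04  2.0000000e-04]
0 -0.0045 [1.2480568e+03 1.7000000e-03 2.0000000e-04]
0.07 0.0035 [1.2143584e+03 2.0000000e-04 2.0000000e-04]
0.07 -0.0045 [1.2505899e+03 2.2000000e-03 2.0000000e-04]
```

Emit:
{"method": "apply_moves", "body": {"moves": [[[0.0164,0.00111,0],0],[[0.0164,0.00111,0.005],0],[[0.0164,0.00111,0.01],0],[[0.0165,0.00112,0.015],0],[[0,0,0.015],0]]}}

```text
time_s: 15.7
tcp_pos: [0.4739, 0.3078, 0.1573]
ee_rot: [[-1.0, 0.005, -0.0], [0.005, 1.0, 0.001], [0.0, 0.001, -1.0]]
wrist_force: [-0.6, 0.5, -2.0]
gripper_width: 0.553
gripper_force: 30.0
```

Emit:
{"method": "apply_moves", "body": {"moves": [[[0,0,0.01],0],[[0,0,0.007],0],[[0,0,0],0],[[0,0,0],0],[[0,0,0],0]]}}

```text
time_s: 16.12
tcp_pos: [0.4769, 0.3083, 0.1406]
ee_rot: [[-1.0, 0.006, 0.001], [0.006, 1.0, 0.001], [-0.001, 0.001, -1.0]]
wrist_force: [0.3, -0.4, -1.7]
gripper_width: 0.551
gripper_force: 30.0
```

Emit:
{"method": "apply_moves", "body": {"moves": [[[0,0,0],0],[[0,0,0],0],[[0,0,0],0],[[0,0,0],0]]}}

```text
time_s: 16.45
tcp_pos: [0.4762, 0.308, 0.1403]
ee_rot: [[-1.0, 0.006, 0.0], [0.006, 1.0, 0.0], [-0.0, 0.0, -1.0]]
wrist_force: [-0.0, -0.6, -2.1]
gripper_width: 0.556
gripper_force: 30.0
```

```bash
python3 - <<'E'
from h import *
p=imaging.capture("wrist");s=r.sense();print(np.round(s["tcp_pos"],4))
u=proj(p,[.4766,.3074,.1215]);x,y=int(u[0]),int(u[1]);print(u)
f=p["frame"].copy()
cv2.imwrite("pics/w6.png",cv2.resize(f[130:270,185:375],None,fx=4,fy=4,interpolation=cv2.INTER_CUBIC))
E
```

```text
[0.4762 0.308  0.1402]
[273.69824125 245.71436997]
```

View pics/w6.png

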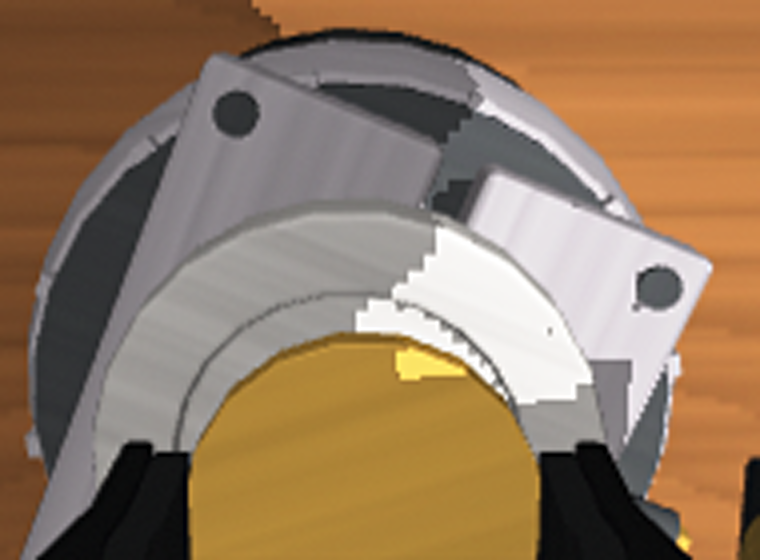

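```bash
python3 - <<'E'
from h import *
from scipy.ndimage import map_coordinates,gaussian_filter
p=imaging.capture("wrist");s=r.sense();T=np.array(s["tcp_pos"]);print(T.round(4),np.round(p["eye"],4))
g=p["frame"].astype(float)
gm=sum(np.hypot(cv2.Scharr(gaussian_filter(g[...,i],.7),-1,1,0),cv2.Scharr(gaussian_filter(g[...,i],.7),-1,0,1)) for i in range(3));gm=np.minimum(gm,1200)
def fit(nm,c,rad,z,lo,hi,n=13):
    a=np.radians(np.linspace(lo,hi,150));best=[]
    for x in c[0]+np.arange(-.006,.0061,.0004):
      for y in c[1]+np.arange(-.006,.0061,.0004):
        u=np.array([proj(p,[x+rad*np.cos(q),y+rad*np.sin(q),z]) for q in a]);u=u[u[:,1]<238]
        best.append((map_coordinates(gm,[u[:,1],u[:,0]],order=1).mean(),x,y))
    best.sort(reverse=True);print(nm,np.round(best[0],4),np.mean(best[:12],0).round(4))
fit("outer",(.4766,.3074),.040,.1215,100,260)
fit("recess",(.4766,.3074),.027,.1215,120,240)
fit("disc top",T,.025,T[2]+.0035,115,245)
fit("disc bot",T,.025,T[2]-.0045,150,210)
E
```

```text
[0.4761 0.308  0.1401] [0.4054 0.3087 0.3024]
outer [9.981199e+02 4.774000e-01 3.066000e-01] [9.480268e+02 4.772000e-01 3.067000e-01]
recess [1.1958208e+03 4.8220000e-01 3.0860000e-01] [1.1789789e+03 4.8220000e-01 3.0860000e-01]
disc top [1.1749159e+03 4.7570000e-01 3.0880000e-01] [1.1469285e+03 4.7510000e-01 3.0860000e-01]
disc bot [1.1977619e+03 4.7610000e-01 3.0880000e-01] [1.1870181e+03 4.7660000e-01 3.0830000e-01]
```

Emit:
{"method": "apply_moves", "body": {"moves": [[[-0.0011,-0.0016,0.003],0],[[0,0,0.005],0],[[0,0,0.0025],0],[[0,0,0],0],[[0,0,0],0]]}}

```text
time_s: 16.97
tcp_pos: [0.477, 0.3061, 0.129]
ee_rot: [[-1.0, 0.006, -0.001], [0.006, 1.0, -0.001], [0.001, -0.001, -1.0]]
wrist_force: [-0.1, -0.0, -1.1]
gripper_width: 0.549
gripper_force: 30.0
```

Emit:
{"method": "apply_moves", "body": {"moves": [[[0,0,0],0],[[0,0,0],0],[[0,0,0],0]]}}

```text
time_s: 17.22
tcp_pos: [0.4772, 0.3064, 0.1296]
ee_rot: [[-1.0, 0.006, 0.0], [0.006, 1.0, 0.0], [-0.0, 0.0, -1.0]]
wrist_force: [0.2, 0.1, -2.1]
gripper_width: 0.552
gripper_force: 30.0
```

```bash
python3 - <<'E'
from h import *
from scipy.ndimage import map_coordinates,gaussian_filter
p=imaging.capture("wrist");s=r.sense();T=np.array(s["tcp_pos"]);print(T.round(4),np.round(s["wrist_force"],1))
g=p["frame"].astype(float)
gm=sum(np.hypot(cv2.Scharr(gaussian_filter(g[...,i],.7),-1,1,0),cv2.Scharr(gaussian_filter(g[...,i],.7),-1,0,1)) for i in range(3));gm=np.minimum(gm,1200)
def fit(nm,c,rad,z,lo,hi,w=.004):
    a=np.radians(np.linspace(lo,hi,150));best=[]
    for x in c[0]+np.arange(-w,w,.0004):
      for y in c[1]+np.arange(-w,w,.0004):
        u=np.array([proj(p,[x+rad*np.cos(q),y+rad*np.sin(q),z]) for q in a]);u=u[u[:,1]<238]
        best.append((map_coordinates(gm,[u[:,1],u[:,0]],order=1).mean(),x,y))
    best.sort(reverse=True);print(nm,np.round(best[0],4),np.mean(best[:12],0).round(4))
fit("outer",(.4766,.3074),.040,.1215,100,260)
fit("recess",(.4766,.3074),.027,.1215,120,240,.002)
fit("disc top",T,.025,T[2]+.0035,115,245)
fit("disc bot",T,.025,T[2]-.0045,150,210)
cv2.imwrite("pics/w7.png",cv2.resize(p["frame"][130:270,185:375],None,fx=4,fy=4,interpolation=cv2.INTER_CUBIC))
E
```

```text
[0.4772 0.3064 0.1296] [ 0.3 -0.  -1. ]
outer [1.0284321e+03 4.7740000e-01 3.0660000e-01] [9.604762e+02 4.772000e-01 3.067000e-01]
recess [1.0713056e+03 4.7700000e-01 3.0700000e-01] [1.0250482e+03 4.7680000e-01 3.0650000e-01]
disc top [1.1665615e+03 4.7520000e-01 3.0720000e-01] [1.1471373e+03 4.7600000e-01 3.0730000e-01]
disc bot [1.1990436e+03 4.7720000e-01 3.0720000e-01] [1.1839994e+03 4.7740000e-01 3.0680000e-01]
```

View pics/w7.png

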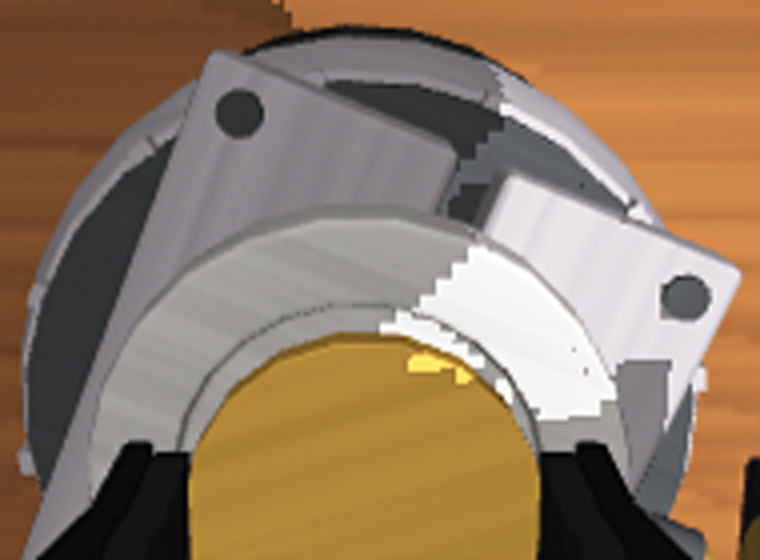

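The disc arc is now nearly concentric with the recess ring (disc ≈ 365, rim ≈ 360 in crop columns). I'll make a small correction and then descend by feel.

Emit:
{"method": "apply_moves", "body": {"moves": [[[-0.0004,-0.0004,0.0015],0],[[0,0,0.001],0],[[0,0,0.001],0],[[0,0,0],0],[[0,0,0],0]]}}

```text
time_s: 17.68
tcp_pos: [0.4775, 0.3059, 0.1258]
ee_rot: [[-1.0, 0.006, -0.0], [0.006, 1.0, -0.0], [0.0, -0.0, -1.0]]
wrist_force: [0.0, -0.4, -1.7]
gripper_width: 0.554
gripper_force: 30.0
```

Emit:
{"method": "apply_moves", "body": {"moves": [[[0,0,0.0004],0],[[0,0,0.0004],0],[[0,0,0],0],[[0,0,0],0]]}}

```text
time_s: 18.02
tcp_pos: [0.4775, 0.3059, 0.1252]
ee_rot: [[-1.0, 0.006, 0.0], [0.006, 1.0, -0.0], [-0.0, -0.0, -1.0]]
wrist_force: [0.3, -0.5, -1.1]
gripper_width: 0.554
gripper_force: 30.0
```

Emit:
{"method": "apply_moves", "body": {"moves": [[[0,0,0.0004],0],[[0,0,0.0003],0],[[0,0,0],0],[[0,0,0],0]]}}

```text
time_s: 18.35
tcp_pos: [0.4776, 0.306, 0.1245]
ee_rot: [[-1.0, 0.006, 0.0], [0.006, 1.0, 0.0], [-0.0, 0.0, -1.0]]
wrist_force: [-0.2, 0.1, -1.1]
gripper_width: 0.552
gripper_force: 30.0
```

Emit:
{"method": "apply_moves", "body": {"moves": [[[0,0,0.0003],0],[[0,0,0.0002],0],[[0,0,0],0],[[0,0,0],0]]}}

```text
time_s: 18.68
tcp_pos: [0.4777, 0.3059, 0.1241]
ee_rot: [[-1.0, 0.006, 0.0], [0.006, 1.0, 0.0], [-0.0, 0.0, -1.0]]
wrist_force: [0.5, -0.5, 0.0]
gripper_width: 0.55
gripper_force: 30.0
```

Emit:
{"method": "apply_moves", "body": {"moves": [[[0,0,0.0003],0],[[0,0,0.0002],0],[[0,0,0],0],[[0,0,0],0]]}}

```text
time_s: 19.02
tcp_pos: [0.4778, 0.306, 0.1237]
ee_rot: [[-1.0, 0.006, 0.0], [0.006, 1.0, 0.0], [-0.0, 0.0, -1.0]]
wrist_force: [0.4, -0.9, 0.7]
gripper_width: 0.554
gripper_force: 30.0
```

Emit:
{"method": "apply_moves", "body": {"moves": [[[0,0,0.0003],0],[[0,0,0.0002],0],[[0,0,0],0],[[0,0,0],0]]}}

```text
time_s: 19.35
tcp_pos: [0.4779, 0.306, 0.1232]
ee_rot: [[-1.0, 0.006, 0.001], [0.006, 1.0, 0.0], [-0.001, 0.0, -1.0]]
wrist_force: [1.7, -1.6, 2.6]
gripper_width: 0.552
gripper_force: 30.0
```

Emit:
{"method": "apply_moves", "body": {"moves": [[[0,0,0.0003],0],[[0,0,0],0],[[0,0,0],0]]}}

```text
time_s: 19.6
tcp_pos: [0.4779, 0.306, 0.123]
ee_rot: [[-1.0, 0.006, 0.001], [0.006, 1.0, 0.0], [-0.001, 0.0, -1.0]]
wrist_force: [1.4, -0.4, 2.5]
gripper_width: 0.552
gripper_force: 30.0
```

Emit:
{"method": "apply_moves", "body": {"moves": [[[0,0,0.0003],0],[[0,0,0],0],[[0,0,0],0]]}}

```text
time_s: 19.85
tcp_pos: [0.4779, 0.3061, 0.1229]
ee_rot: [[-1.0, 0.006, 0.001], [0.006, 1.0, 0.0], [-0.001, 0.0, -1.0]]
wrist_force: [1.9, -1.8, 4.8]
gripper_width: 0.553
gripper_force: 30.0
```

Emit:
{"method": "apply_moves", "body": {"moves": [[[0,0,0],0],[[0,0,0],0],[[0,0,0],0],[[0,0,0],0]], "hand": 0.064}}

```text
time_s: 20.18
tcp_pos: [0.4772, 0.3064, 0.122]
ee_rot: [[-1.0, 0.006, -0.0], [0.006, 1.0, 0.001], [0.0, 0.001, -1.0]]
wrist_force: [0.1, 0.9, 1.2]
gripper_width: 0.71
gripper_force: 0.8
```

Emit:
{"method": "apply_moves", "body": {"moves": [[[0,0,0],0],[[0,0,-0.002],0],[[0,0,-0.005],0],[[0,0,-0.015],0],[[0,0,-0.025],0]]}}

```text
time_s: 20.6
tcp_pos: [0.4758, 0.3043, 0.1671]
ee_rot: [[-1.0, 0.007, -0.006], [0.007, 1.0, -0.005], [0.006, -0.005, -1.0]]
wrist_force: [0.3, 0.7, -0.2]
gripper_width: 0.734
gripper_force: 0.0
```

Emit:
{"method": "apply_moves", "body": {"moves": [[[-0.01,0,-0.025],0],[[-0.025,0,-0.01],0],[[-0.025,0,0],0],[[0,0,0],0],[[0,0,0],0]]}}

```text
time_s: 21.02
tcp_pos: [0.5378, 0.305, 0.2036]
ee_rot: [[-1.0, 0.008, -0.002], [0.008, 1.0, -0.001], [0.002, -0.001, -1.0]]
wrist_force: [-1.0, 0.1, 0.1]
gripper_width: 0.74
gripper_force: 0.0
```

```bash
python3 - <<'E'
from h import *
p=imaging.capture("wrist");s=r.sense();print(np.round(s["tcp_pos"],4),np.round(s["wrist_force"],1))
u=proj(p,[.477,.3067,.1215]).astype(int);print(u)
x0=max(u[0]-85,0);y0=max(u[1]-65,0)
cv2.imwrite("pics/w8.png",cv2.resize(p["frame"][y0:y0+140,x0:x0+190],None,fx=4,fy=4,interpolation=cv2.INTER_CUBIC))
E
```

```text
[0.537  0.3049 0.2035] [ 0.2 -0.   0.3]
[276 140]
```

View pics/w8.png

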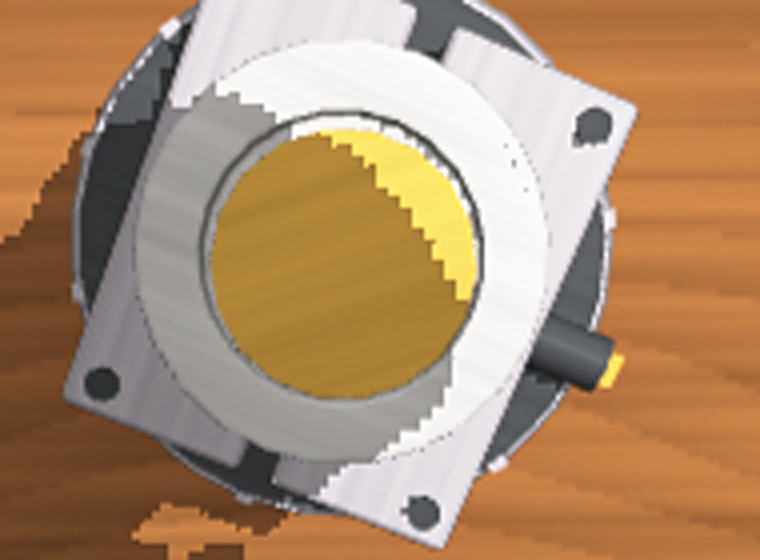

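The disc sits inside the recess ring after release. I'll check numerically whether it is flat and home.

```bash
python3 - <<'E'
from h import *
from scipy.ndimage import gaussian_filter
from scipy.optimize import least_squares
p=imaging.capture("wrist");s=r.sense();print(np.round(p["eye"],4))
f=p["frame"].astype(float)
m=ym(p["frame"]);n,l,st,ce=cv2.connectedComponentsWithStats(m);u=proj(p,[.477,.3067,.126]);i=l[int(u[1]),int(u[0])];print(st[i],ce[i])
obs=(l==i).astype(float)*255;k=np.zeros_like(obs);k[int(u[1])-55:int(u[1])+55,int(u[0])-55:int(u[0])+55]=1;obs*=k
import h
def ren(v):
    # disc top only + underside, centre x,y,z(underside), tilts
    n=np.array([-v[3],-v[4],1]);n/=np.linalg.norm(n);h.PN=n;h.PX=np.cross([0,1,0],n);h.PX/=np.linalg.norm(h.PX);h.PY=np.cross(n,h.PX)
    return h.render(p,[(np.array(v[:3]),.025)]).astype(float)
def cost(q,tilt=True):
    v=[q[0],q[1],q[2],q[3],q[4]] if tilt else [q[0],q[1],.118,0,0]
    return np.abs(ren(v)*k-obs).sum()/obs.sum()
i0=np.array([.477,.3067]);b=minimize(lambda q:cost(q,False),i0,method="Nelder-Mead",options=dict(initial_simplex=[i0,i0+[.003,0],i0+[0,.003]]));print("flat",b.x.round(4),round(b.fun,4))
i0=np.array([*b.x,.118,0,0]);b2=minimize(cost,i0,method="Nelder-Mead",options=dict(initial_simplex=np.vstack([i0,i0+np.diag([.002,.002,.003,.08,.08])]),maxiter=600));print("free",b2.x.round(4),round(b2.fun,4))
for z,tx,ty in ((.1195,.07,0),(.1195,-.07,0),(.1195,0,.07),(.1195,0,-.07)): 
    q=minimize(lambda q:cost([q[0],q[1],z,tx,ty]),b.x,method="Nelder-Mead",options=dict(initial_simplex=[b.x,b.x+[.002,0],b.x+[0,.002]]));print(tx,ty,q.x.round(4),round(q.fun,4))
from scipy.ndimage import map_coordinates
gm=sum(np.hypot(cv2.Scharr(gaussian_filter(f[...,i],.7),-1,1,0),cv2.Scharr(gaussian_filter(f[...,i],.7),-1,0,1)) for i in range(3));gm=np.minimum(gm,1200)
def fit(nm,rad,z,lo,hi,w=.004):
    a=np.radians(np.linspace(lo,hi,150));best=[]
    for x in .477+np.arange(-w,w,.0004):
      for y in .3067+np.arange(-w,w,.0004):
        u=np.array([proj(p,[x+rad*np.cos(q),y+rad*np.sin(q),z]) for q in a])
        best.append((map_coordinates(gm,[u[:,1],u[:,0]],order=1).mean(),x,y))
    best.sort(reverse=True);print(nm,np.round(best[0],4),np.mean(best[:10],0).round(4))
fit("outer",.040,.1215,0,360);fit("recess",.027,.1215,90,270)
E
```

```text
[0.4667 0.306  0.3659]
[ 244  109   66   67 3453] [276.57399363 141.60556038]Traceback (most recent call last):
  File "<stdin>", line 16, in <module>
    res = _minimize_neldermead(fun, x0, args, callback, bounds=bounds,
                               **options)
    fsim[k] = func(sim[k])
              ~~~~^^^^^^^^
    fx = function(np.copy(x), *(wrapper_args + args))
  File "<stdin>", line 16, in <lambda>
  File "<stdin>", line 15, in cost
  File "<stdin>", line 11, in ren
numpy._core._exceptions._UFuncOutputCastingError: Cannot cast ufunc 'divide' output from dtype('float64') to dtype('int64') with casting rule 'same_kind'
```

```bash
cat > chk.py <<'E'
from h import *
import h
from scipy.ndimage import gaussian_filter,map_coordinates
p=imaging.capture("wrist");f=p["frame"].astype(float)
m=ym(p["frame"]);n,l,st,ce=cv2.connectedComponentsWithStats(m);u=proj(p,[.477,.3067,.126]);i=l[int(u[1]),int(u[0])]
obs=(l==i).astype(float)*255
k=np.zeros_like(obs);k[int(u[1])-55:int(u[1])+55,int(u[0])-55:int(u[0])+55]=1;obs*=k
def cost(v):
    n=np.array([-v[3],-v[4],1.0]);n/=np.linalg.norm(n);h.PN=n;h.PX=np.cross([0,1.,0],n);h.PX/=np.linalg.norm(h.PX);h.PY=np.cross(n,h.PX)
    return np.abs(h.render(p,[(np.array(v[:3]),.025)]).astype(float)*k-obs).sum()/obs.sum()
for z,tx,ty in ((.118,0,0),(.1195,.07,0),(.1195,-.07,0),(.1195,0,.07),(.1195,0,-.07),(.1215,0,0)):
    i0=np.array([.477,.3067]);q=minimize(lambda q:cost([q[0],q[1],z,tx,ty]),i0,method="Nelder-Mead",options=dict(initial_simplex=[i0,i0+[.002,0],i0+[0,.002]]));print(z,tx,ty,q.x.round(4),round(q.fun,4))
gm=sum(np.hypot(cv2.Scharr(gaussian_filter(f[...,i],.7),-1,1,0),cv2.Scharr(gaussian_filter(f[...,i],.7),-1,0,1)) for i in range(3));gm=np.minimum(gm,1200)
def fit(nm,rad,z,lo,hi,w=.004):
    a=np.radians(np.linspace(lo,hi,150));best=[]
    for x in .477+np.arange(-w,w,.0004):
      for y in .3067+np.arange(-w,w,.0004):
        u=np.array([proj(p,[x+rad*np.cos(q),y+rad*np.sin(q),z]) for q in a])
        best.append((map_coordinates(gm,[u[:,1],u[:,0]],order=1).mean(),x,y))
    best.sort(reverse=True);print(nm,np.round(best[0],4),np.mean(best[:10],0).round(4))
fit("outer",.040,.1215,0,360);fit("recess",.027,.1215,100,260,.003)
E
python3 chk.py
```

```text
0.118 0 0 [0.4779 0.3067] 0.0388
0.1195 0.07 0 [0.4784 0.3066] 0.0524
0.1195 -0.07 0 [0.4776 0.3066] 0.0468
0.1195 0 0.07 [0.478 0.307] 0.0489
0.1195 0 -0.07 [0.4781 0.3061] 0.0486
0.1215 0 0 [0.4782 0.3066] 0.0687
outer [7.268269e+02 4.766000e-01 3.075000e-01] [7.121823e+02 4.766000e-01 3.075000e-01]
recess [1.1912828e+03 4.7600000e-01 3.0610000e-01] [1.1776961e+03 4.7740000e-01 3.0700000e-01]
```

```bash
python3 -c "
from station import r
print(r.finish_job())"
```

```text
the job is handed in; nothing more can be done
None
```

The large disc was slid clear at about 5–6 N, picked up and released in the vise recess. The final image fit shows it flat on the recess floor and within the 2 mm play, and the job is handed in.

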